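# Swap a burnt relay in a dryer's control tray

## Task

One of the two plug-in relays in the dryer's control tray is burnt (dark brown case). Swing its green retaining lever open, pull the burnt relay out and put it in the red scrap bin; then stand the new relay from the black foam block in the empty socket, square to it, and swing the lever shut, firmly but without forcing it, until it is fully home and the hook holds the relay down flush. Leave the good relay and its lever, the screwdriver, the meter and the bottle alone.

Things in the scene. Friction and masses are not known exactly. Their poses are not given: they have to be found in the camera images.
- tray: steel control tray, 210 x 240 x 14 mm, fixed; origin at the centre of its underside on the counter, z up. On a rail along its y axis stand sockets a (50 mm to +y) and b (50 mm to -y); a transformer (48 mm wide, top 44 mm above the counter) 72 mm to -x, a low terminal strip (22 mm) 88 mm to +x
- socket_a (a point): relay socket a: middle of its seat, at the mouth of its 15.5 mm round hole (28 mm deep, chamfered), 45 mm above the counter, where a held relay's underside lies. Black block 46 mm (x) by 38 mm (y), axes parallel to the tray's, lever on its +x end. The grey seat plate on top is sprung: without the lever it and the relay stand 3.5 mm higher (5 N; 12 N when down)
- socket_b (a point): relay socket b: middle of its seat, at the mouth of its 15.5 mm round hole (28 mm deep, chamfered), 45 mm above the counter, where a held relay's underside lies. Black block 46 mm (x) by 38 mm (y), axes parallel to the tray's, lever on its +x end. The grey seat plate on top is sprung: without the lever it and the relay stand 3.5 mm higher (5 N; 12 N when down)
- lever_a (a joint): angle of socket a's green retaining lever: 0 = fully home, arm upright, hook over the relay's top; grows to a stop at 0.85 rad as it swings to the socket's +x. Stiff hinge (9 N at the tab), stays where left. Closing over a relay, the hook's nose meets its top at about 0.13 rad and presses it down: the push at the tab rises to 11 to 16 N, then a hard stop at 0 is felt. It breaks above 40 N
- lever_b (a joint): angle of socket b's green retaining lever: 0 = fully home, arm upright, hook over the relay's top; grows to a stop at 0.85 rad as it swings to the socket's +x. Stiff hinge (9 N at the tab), stays where left. Closing over a relay, the hook's nose meets its top at about 0.13 rad and presses it down: the push at the tab rises to 11 to 16 N, then a hard stop at 0 is felt. It breaks above 40 N
- lever_a_hinge (a point): hinge of lever a, about the socket's y axis, on the socket's +x end: 28.5 mm from the socket's centre, 38 mm above the counter. The lever is a 16 mm wide arm from here up past the relay's +x side to hook and tab
- lever_b_hinge (a point): hinge of lever b, about the socket's y axis, on the socket's +x end: 28.5 mm from the socket's centre, 38 mm above the counter. The lever is a 16 mm wide arm from here up past the relay's +x side to hook and tab
- lever_a_tab (a point): middle of the thumb tab of lever a: a green block 16 mm wide (y), 8 mm thick (x), 24 mm tall, 80 mm out from the hinge. Its end lies 10 mm farther out. With the lever home it spans 104 to 128 mm above the counter; the hook beside it, over the relay, reaches in to the relay's middle and up to 107 mm. Axes turn with the lever: x away from the relay, z along the arm
- lever_b_tab (a point): middle of the thumb tab of lever b: a green block 16 mm wide (y), 8 mm thick (x), 24 mm tall, 80 mm out from the hinge. Its end lies 10 mm farther out. With the lever home it spans 104 to 128 mm above the counter; the hook beside it, over the relay, reaches in to the relay's middle and up to 107 mm. Axes turn with the lever: x away from the relay, z along the arm
- relay_dead: the burnt relay: dark brown case with a black scorch mark on top. Case 35.5 x 35.5 mm, 55 mm tall, 85 g; origin at the centre of the case's underside, z up; a round tapered spigot of 13 mm diameter reaches 14 mm below the origin, in a ring of 11 short pins. At the start it stands in socket a or b, lever home; nothing but the lever holds it in
- relay_good: the relay to leave alone: clear case with a copper coil in it. Case 35.5 x 35.5 mm, 55 mm tall, 85 g; origin at the centre of the case's underside, z up; a round tapered spigot of 13 mm diameter reaches 14 mm below the origin, in a ring of 11 short pins. It stands in the other socket, lever home
- relay_new: the new relay: clear case with a copper coil in it. Case 35.5 x 35.5 mm, 55 mm tall, 85 g; origin at the centre of the case's underside, z up; a round tapered spigot of 13 mm diameter reaches 14 mm below the origin, in a ring of 11 short pins. At the start it stands loosely in the foam block, turned less than 0.66 rad from the socket: the nearest square turn is the right one
- foam: black foam block 70 x 70 x 22 mm, fixed, with a 22 mm hole in which the new relay's spigot stands; origin at the centre of its underside
- scrap_bin_in (a point): centre of the inner floor, 3 mm above the counter, of the red scrap bin: open, 150 mm (x) by 120 mm (y), 60 mm tall, walls 3 mm, fixed
- screwdriver: screwdriver lying on the counter beyond the tray, leave alone; along its own x axis
- meter: yellow multimeter lying on the counter beyond the tray, 80 x 150 x 34 mm, leave alone; origin at the centre of its underside
- detergent: white detergent bottle standing beyond the tray, 84 mm diameter, 220 mm tall, leave alone; origin at the centre of its underside
Not all that is in view belongs to the job. Leave any purple look-alike of the relay_dead alone.

How it is judged:
By the outcome, as a careful person would: the job done as asked, in the order asked, and still so for the second after the job is handed in, with the robot touching nothing.
It also fails if it takes over 72 s, if anything falls off the work surface, if the arm or the gripper's body presses on something with over 40 N, if the wrist force passes 120 N, or if a joint passes its speed limit or range.

## Robot

A 6-joint arm with a two-finger parallel gripper is mounted at the origin on the work surface. World frame = base frame: x ahead of the robot, y to its left, z up, the work surface at z = 0. Lengths are in mm, angles in rad, forces in N, time in s.
With the tool pointing down it reaches from about 250 to 850 mm from the base axis. Payload 12.5 kg.
Tool frame: the origin (TCP) lies midway between the tips of the shut fingers; the grasp point (between the pads) lies 19 mm behind it (arm.grasp_offset is the distance from the TCP to the grasp point, in mm); z points along the fingers, y is the line along which they close (so a half turn about z gives the same grasp; the last joint's range is limited). The gripper opens to 93 mm and grips with 3 to 60 N. Pads are 15 mm wide; open, the fingers measure 128 mm over their backs; the gripper's body (75 mm by 188 mm) begins 65 mm behind the grasp point.
Start: joints at [-1.374, 0.351, 1.652, -0, 1.139, -0.085], TCP at [152.967, -528.285, 218.633] pointing down, gripper open.
Joint ranges: [-2.75, 2.75], [-0.79, 2.1], [0.01, 2.65], [-1.57, 4.71], [0.07, 3.14], [-2.87, 2.87]. Speed limits (rad/s): [2.22, 2.22, 2.79, 3.14, 3.14, 3.14].

## Interface

Orientations are given as a unit quaternion [w, x, y, z].
In Python, from bench import arm gives the robot as it stands. The module is installed in compiled form; this text tells all that it offers.
- The arm moves only by the tool jog_arm, never from a script. Its argument "targets" is a list of rows, each an object of numbers: "dx", "dy", "dz": the shift along the tool's x, y, z scaled (see below); "yaw": the turn about the tool's z scaled (see below); "grip": the opening, from 0 (shut) to 1 (fully open). In form: [{"dx": .., "dy": .., "dz": .., "yaw": .., "grip": ..}, ...]. A call has 1 to 10 rows; each row is the pose to reach, as a shift and turn from the pose commanded when the call began, along the tool's axes at that moment; what a row does not reach only later rows make up. The controller multiplies each number of a shift by 150 mm and each number of a turn by 45 degrees. A row lasts 1/8 s, in which the tool goes at most 62.5 mm and 10.7 degrees, less where a joint would pass 70% of its speed; a pose out of reach is approached as far as the arm can. A call with a number of a shift or a turn outside -1 to 1 is refused whole. A call with a gripper value outside its range is refused whole. The fingers move at their own pace and stop on an object; "grip_force" is the grip in N (left out, the last holds). Time passes only in rows, so rows that repeat a pose let the fingers close. It gives the time, the measured TCP pose, the force, the opening and the grip force at its end, in the units of the state.
- arm.state(): the state, without advancing time (a new reading comes with each control period).
- arm.get_image(name): name is "scene" or "top" or "wrist"; returns (picture, depth): 420x560x3 uint8, red, green, blue; 420x560 float32, mm along the optical axis (not along the pixel's ray), 0 where there is no reading.
- arm.camera_model(name): a dict with "intrinsics" (3x3 intrinsics, pixels), "R" (3x3) and "t" (3): a world point X has camera coordinates R X + t. Camera axes: x right, y down, z forward; pixel columns grow to the right and rows downward; lengths in mm; the calibration is good to about 2 mm. A picture is of the moment at which its call begins: read the wrist's pose just before it. camera_model takes no time and is no camera call; for the wrist camera it gives the pose at the moment of the call.
- arm.job_done(): hands the job in; it is judged then, once.
The state is a dict: "t": time; "qpos": joint angles; "joint_vel": joint speeds; "joint_efforts": joint torques, N m; "position": TCP position; "eef_rot": TCP orientation; "contact_force": force on the tool from outside, world axes, zero at the start; "wrist_torque": the same for the moment, N m; "opening": finger opening in mm; "gripper_force": force on a finger pad.
Only numpy, scipy, OpenCV 4.12 (cv2) and the standard library are available. Lean on these libraries where they do the work, as an engineer would, in place of code of your own. Each camera call takes 0.05 s, during which the arm holds its last target. There are 200 camera calls.

## Working session

There is one attempt and no reset: what is moved stays moved. The work goes in short steps, Python scripts to look and compute and a tool call to move; the robot and the scene stay as the last step left them, time stands still between calls to the robot, and variables do not carry over. Pictures are saved under pics/ and viewed, at most 10 in all, crops included, and the job is handed in when it is done.

Besides the shell and the picture viewer there is one more tool, called after "Emit:" in YAML: its name, and indented under it one key for each argument. jog_arm: Moves the arm, as the interface text tells. Shifts and turns lie within -1 to 1; 1 stands for 150 mm of shift or 45 degrees of turn. Its arguments: {"type":"object","properties":{"targets":{"type":"array","items":{"type":"object","properties":{"dx":{"type":"number","minimum":-1,"maximum":1},"dy":{"type":"number","minimum":-1,"maximum":1},"dz":{"type":"number","minimum":-1,"maximum":1},"yaw":{"type":"number","minimum":-1,"maximum":1},"grip":{"type":"number"}}}},"grip_force":{"type":"number"}},"required":["targets"]}

```bash
mkdir -p pics
cat > h.py <<'E'
import numpy as np, cv2
from bench import arm
def snap(n,f):
    m=arm.camera_model(n); im,d=arm.get_image(n)
    np.savez(''+f+'.npz',im=im,d=d,K=m["intrinsics"],R=m["R"],t=m["t"])
    cv2.imwrite('pics/'+f+'.png',im[:,:,::-1]); return im,d
def load(f): return np.load(''+f+'.npz')
def cloud(f):
    z=load(f);d=z['d'];v,u=np.mgrid[:d.shape[0],:d.shape[1]]
    p=np.stack([u,v,np.ones_like(u)],-1)@np.linalg.inv(z['K']).T*d[...,None]
    return (p-z['t'])@z['R']
E
python3 - <<'E'
from h import *
s=arm.state();print(s)
a,_=snap('top','top0');b,_=snap('scene','scene0')
for n in('top','scene'):
    m=arm.camera_model(n);print(n,-np.array(m['R']).T@m['t'],m['R'])
E
```

```text
{'t': 0.0, 'qpos': array([-1.37361640e+00,  3.51248340e-01,  1.65237278e+00,  3.66932089e-06,
        1.13909355e+00, -8.45761505e-02]), 'joint_vel': array([-0.00103206,  0.00118365, -0.00040226, -0.00051792,  0.00121238,
       -0.00099475]), 'joint_efforts': array([-1.35291273e-03, -4.97327793e+01, -2.85255361e+01,  6.99193846e-02,
        2.57489656e-02, -9.32275270e-05]), 'position': array([ 152.89902068, -527.98820577,  218.11429884]), 'eef_rot': array([-5.60213774e-04,  9.90093042e-01,  1.40411725e-01, -2.99059109e-05]), 'contact_force': array([ 0.80459387, -0.61636725, -0.68546844]), 'wrist_torque': array([ 0.0105669 , -0.02764857,  0.00608264]), 'gripper_force': 0.0, 'opening': 93.21771061840516}
top [464.72455856 -21.3732405  906.68078894] [[-0.00955705 -0.99983218 -0.01562911]
 [-0.99610138  0.01088981 -0.08754111]
 [ 0.08769662  0.01473155 -0.99603829]]
scene [1114.08249049 -263.42709045  931.40892675] [[ 0.41932842  0.90780458 -0.00738343]
 [ 0.73228936 -0.34303999 -0.58828213]
 [-0.53657802  0.24127661 -0.80862205]]
```

View pics/top0.png

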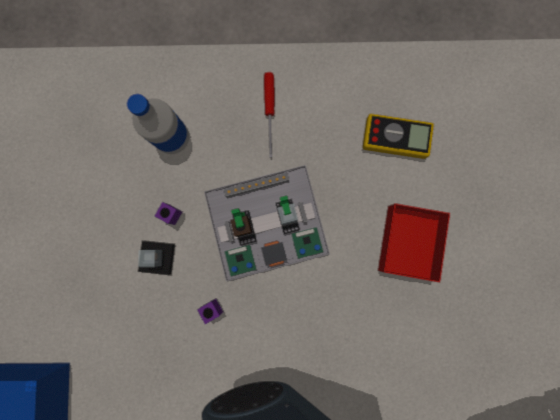

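View pics/scene0.png

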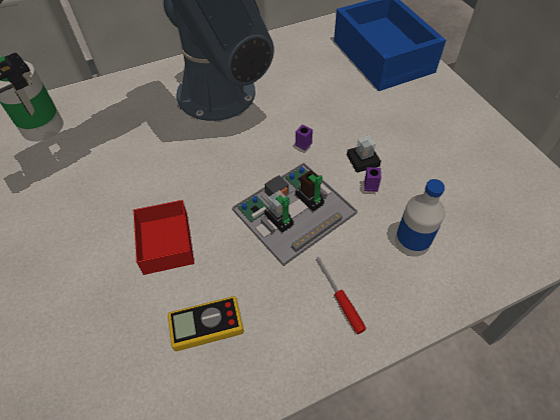

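The top view shows the burnt, dark brown relay at (241,228), in the left (+y) socket a, and the good relay at (288,213). The new relay is at (152,258) on the foam. The purple look-alikes are at (168,213) and (210,311), and the bin is at (414,244). I'll confirm in an enlarged crop.

Run:
```python
from h import *
z=load('top0');P=cloud('top0');im=z['im']
c=im[155:290,130:335];cv2.imwrite('pics/c1.png',cv2.resize(c[:,:,::-1],None,fx=3.9,fy=3.9,interpolation=cv2.INTER_CUBIC))
for n,(u,v) in dict(dead=(245,230),good=(290,218),new=(150,258),foam=(168,262),bin=(414,244),tab_a=(237,214),tab_b=(285,200),trayTL=(207,193),trayTR=(304,169),trayBR=(327,255),trayBL=(229,278),strip=(256,186),meter=(398,137)).items():
    print(n,P[v,u].round(1))
m=(im[...,0]<60)&(im[...,1]<60)&(im[...,2]<60)
v,u=np.mgrid[:420,:560]
k=m&(u>130)&(u<180)&(v>235)&(v<280)&(abs(P[...,2]-22)<6);print('foam',cv2.minAreaRect(P[k][:,:2].astype(np.float32)))
k=(u>130)&(u<180)&(v>235)&(v<280)&(abs(P[...,2]-79)<8);print('newtop',k.sum(),cv2.minAreaRect(P[k][:,:2].astype(np.float32)),P[k].mean(0))
k=(u>195)&(u<340)&(v>160)&(v<285)&(abs(P[...,2]-14)<3);print('traytop',cv2.minAreaRect(P[k][:,:2].astype(np.float32)))
k=(u>195)&(u<340)&(v>160)&(v<285)&(P[...,2]>6);r=cv2.minAreaRect(P[k][:,:2].astype(np.float32));print('tray',r)
k=(u>360)&(u<460)&(v>195)&(v<290)&(P[...,2]>50)&(im[...,0]>80)&(im[...,1]<50);print('bin',cv2.minAreaRect(P[k][:,:2].astype(np.float32)))
g=(im[...,1]>90)&(im[...,0]<80)&(im[...,2]<110)&(P[...,2]>95)
for lo,hi in((225,260),(270,305)):
    k=g&(u>lo)&(u<hi)&(v>185)&(v<240);print('tab',k.sum(),P[k].mean(0),P[k].max(0))
```

```text
dead [499.1  64.3  99.5]
good [522.6 -27.9  99.9]
new [443.4 266.4  75.8]
foam [432.8 245.   20.5]
bin [ 467.6 -308.8    2.4]
tab_a [531.4  79.7 107.4]
tab_b [557.8 -18.1 116.4]
trayTL [589.1 161.6   6.1]
trayTR [642.3 -62.2   5.5]
trayBR [ 4.446e+02 -1.118e+02 -4.000e-01]
trayBL [395.1 110.7   4.5]
strip [601.1  47.2  24.7]
meter [ 705.  -270.7   40. ]
foam ((443.2427673339844, 273.87060546875), (69.2487564086914, 68.28739929199219), 83.4841537475586)
newtop 294 ((443.5527038574219, 274.50048828125), (35.09404373168945, 33.53567886352539), 89.1480941772461) [443.64044962 273.98346455  77.00061246]
traytop ((520.8187866210938, 27.212677001953125), (210.21011352539062, 240.55711364746094), 14.109130859375)
tray ((546.379150390625, 20.263961791992188), (257.6766662597656, 266.3627014160156), 13.819878578186035)
bin ((490.2142028808594, -193.26950073242188), (328.3583984375, 147.63507080078125), 79.30432891845703)
tab 82 [524.93085992  78.92430233 114.5727015 ] [542.10921765  89.15067396 130.53141662]
tab 97 [547.66151807 -18.34240138 112.88955992] [565.33362264  -8.24797503 130.72673033]
```

View pics/c1.png

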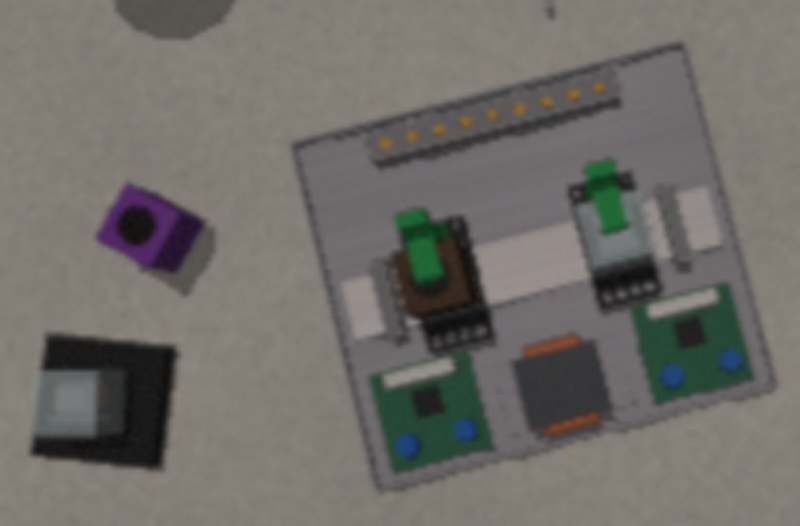

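The crop confirms it: the burnt relay with the dark brown case and scorch mark is at crop (435,275), in socket a. Crop (135,225) is the purple look-alike, which I'll leave alone. Next I'll work out the wrist camera offset, the bin centre, obstacle heights and the first moves.

```bash
cat >> h.py <<'E'
def jog(cmd,goals):
    """cmd,goals: [x,y,z,psi_deg]; print per-goal scaled numbers relative to the previous goal"""
    c=np.array(cmd,float)
    for g in goals:
        g=np.array(g,float);a=np.radians(c[3]);d=g-c
        print(g.round(1),'-> dx %.4f dy %.4f dz %.4f yaw %.4f'%((np.cos(a)*d[0]+np.sin(a)*d[1])/150,(np.sin(a)*d[0]-np.cos(a)*d[1])/150,-d[2]/150,-d[3]/45));c=g
def psi():
    w,x,y,z=arm.state()['eef_rot'];return np.degrees(2*np.arctan2(y,x))
E
python3 - <<'E'
from h import *
s=arm.state();m=arm.camera_model('wrist');C=-np.array(m['R']).T@m['t'];p=psi();a=np.radians(p)
T=np.array([[np.cos(a),np.sin(a),0],[np.sin(a),-np.cos(a),0],[0,0,-1]]).T
print(p,'cam in tool',T.T@(C-s['position']),'axes',(np.array(m['R'])@T).round(2),m['intrinsics'])
z=load('top0');P=cloud('top0');im=z['im'];v,u=np.mgrid[:420,:560]
k=(im[...,0]>60)&(im[...,1]<50)&(im[...,2]<50)&(u>360)&(u<470)&(v>190)&(v<300)&(P[...,2]<75)
r=cv2.minAreaRect(P[k&(P[...,2]>45)][:,:2].astype(np.float32));print('bin',r)
r=cv2.minAreaRect(P[k&(abs(P[...,2]-3)<4)][:,:2].astype(np.float32));print('floor',r)
psi0=np.radians(14.1);c0=np.array([520.8,27.2]);q=P[...,:2]-c0
tx=q@[np.cos(psi0),np.sin(psi0)];ty=q@[-np.sin(psi0),np.cos(psi0)]
for y0 in range(-115,116,10):
    print(y0,[int(max(P[...,2][(abs(tx-x0)<6)&(abs(ty-y0)<5)],default=-1)) for x0 in(-70,-40,-20,-10,0,10,20,30,40,70)])
E
```

```text
16.148245674995355 cam in tool [  79.80853338   -0.63747046 -165.12044862] axes [[-0.    1.   -0.  ]
 [-0.96 -0.   -0.29]
 [-0.29 -0.    0.96]] [[316.12996631   0.         275.37189927]
 [  0.         316.12996631 208.29187695]
 [  0.           0.           1.        ]]
bin ((470.94927978515625, -295.4095764160156), (120.51311492919922, 147.65863037109375), 79.38160705566406)
floor ((470.59197998046875, -303.3006286621094), (101.69512939453125, 144.2838134765625), 79.15129852294922)
-115 [14, 15, 17, 17, 15, 13, 16, 14, 17, 15]
-105 [15, 15, 14, 14, 15, 15, 13, 7, 6, 8]
-95 [14, 24, 11, 15, 16, 27, 27, 8, 6, 7]
-85 [17, 24, 31, 32, 31, 31, 32, 6, 7, 6]
-75 [18, 25, 14, 16, 13, 14, 13, 8, 6, 7]
-65 [14, 31, 104, 102, 104, 103, 101, 45, 30, 9]
-55 [15, 32, 103, 104, 108, 109, 128, 130, -1, 6]
-45 [13, 28, 102, 102, 108, 109, 128, 129, 27, 6]
-35 [906, 31, 103, 103, 102, 103, 101, 45, 29, 8]
-25 [45, 6, 13, 14, 14, 14, 12, 6, 6, 8]
-15 [47, 9, 14, 15, 15, 14, 13, 6, 6, 6]
-5 [47, 6, 13, 14, 14, 14, 14, 7, 6, 7]
5 [46, 7, 15, 15, 15, 14, 13, 6, 7, 8]
15 [49, 7, 15, 15, 15, 16, 16, 6, 7, 6]
25 [45, 8, 14, 14, 15, 15, 14, 7, 7, 5]
35 [11, 31, 103, 103, 104, 102, 101, 46, 30, 7]
45 [15, 31, 103, 103, 110, 110, 127, 130, 29, 8]
55 [15, 30, 101, 104, 108, 109, 130, 130, 4, 7]
65 [15, 30, 102, 103, 102, 103, 102, 31, 28, 8]
75 [19, 24, 26, 29, 30, 29, 25, 5, 6, 7]
85 [18, 23, 31, 32, 32, 32, 32, 7, 8, 6]
95 [13, 23, 26, 27, 15, 16, 13, 7, 5, 7]
105 [15, 12, 12, 15, 15, 15, 13, 6, 7, 7]
115 [15, 15, 16, 17, 15, 16, 14, 16, 15, 13]
```

Run:
```python
from h import *
jog([153,-528.3,218.6,16.15],[[265,-380,218.6,16.15],[375,-230,218.6,16.15],[450,-78,218.6,16.15],[508.6,62,190,14.1]])
```

```text
[ 265.  -380.   218.6   16.2] -> dx 0.9922 dy -0.7420 dz -0.0000 yaw -0.0000
[ 375.  -230.   218.6   16.2] -> dx 0.9825 dy -0.7566 dz -0.0000 yaw -0.0000
[450.  -78.  218.6  16.2] -> dx 0.7621 dy -0.8343 dz -0.0000 yaw -0.0000
[508.6  62.  190.   14.1] -> dx 0.6349 dy -0.7878 dz 0.1907 yaw 0.0456
```

Emit:
jog_arm:
  targets:
    - {"dx": 0.99, "dy": -0.74, "dz": 0, "yaw": 0, "grip": 0}
    - {"dx": 0.99, "dy": -0.74, "dz": 0, "yaw": 0, "grip": 0}
    - {"dx": 0.99, "dy": -0.74, "dz": 0, "yaw": 0, "grip": 0}
    - {"dx": 0.99, "dy": -0.74, "dz": 0, "yaw": 0, "grip": 0}

```text
t: 0.6
position: [266.3, -377.8, 218.6]
eef_rot: [-0.0, 0.99, 0.142, 0.0]
contact_force: [-0.4, 0.3, 0.3]
opening: 57.7
gripper_force: 0.0
```

Emit:
jog_arm:
  targets:
    - {"dx": 0.98, "dy": -0.76, "dz": 0, "yaw": 0, "grip": 0}
    - {"dx": 0.98, "dy": -0.76, "dz": 0, "yaw": 0, "grip": 0}
    - {"dx": 0.98, "dy": -0.76, "dz": 0, "yaw": 0, "grip": 0}
    - {"dx": 0.98, "dy": -0.76, "dz": 0, "yaw": 0, "grip": 0}

```text
t: 1.1
position: [375.7, -228.0, 218.6]
eef_rot: [-0.0, 0.99, 0.143, 0.0]
contact_force: [-0.9, 0.4, -0.5]
opening: 17.4
gripper_force: 0.0
```

Emit:
jog_arm:
  targets:
    - {"dx": 0.76, "dy": -0.83, "dz": 0, "yaw": 0, "grip": 0}
    - {"dx": 0.76, "dy": -0.83, "dz": 0, "yaw": 0, "grip": 0}
    - {"dx": 0.76, "dy": -0.83, "dz": 0, "yaw": 0, "grip": 0}

```text
t: 1.48
position: [449.8, -78.2, 218.6]
eef_rot: [0.0, 0.99, 0.14, 0.0]
contact_force: [-0.2, -0.6, 0.1]
opening: 0.3
gripper_force: 0.0
```

Emit:
jog_arm:
  targets:
    - {"dx": 0.635, "dy": -0.79, "dz": 0.19, "yaw": 0.0456, "grip": 0}
    - {"dx": 0.635, "dy": -0.79, "dz": 0.19, "yaw": 0.0456, "grip": 0}
    - {"dx": 0.635, "dy": -0.79, "dz": 0.19, "yaw": 0.0456, "grip": 0}
    - {"dx": 0.635, "dy": -0.79, "dz": 0.19, "yaw": 0.0456, "grip": 0}

```text
t: 1.98
position: [508.1, 61.5, 189.3]
eef_rot: [0.0, 0.992, 0.123, -0.001]
contact_force: [0.7, -0.4, 0.4]
opening: 0.7
gripper_force: 0.0
```

Run:
```python
from h import *
snap('wrist','w1');z=load('w1');P=cloud('w1');s=arm.state();print(s['position'],psi())
v,u=np.mgrid[:420,:560];ps=np.radians(14.1);c0=np.array([520.8,27.2]);q=P[...,:2]-c0
tx=q@[np.cos(ps),np.sin(ps)];ty=q@[-np.sin(ps),np.cos(ps)];Z=P[...,2]
R=lambda k:cv2.minAreaRect(np.c_[tx[k],ty[k]].astype(np.float32))
for n,yy in(('a',50),('b',-50)):
    w=(abs(ty-yy)<28)&(abs(tx)<24)
    k=w&(abs(Z-100)<4)
    print(n,'relaytop',k.sum(),R(k),np.percentile(tx[k],[1,99]),np.percentile(ty[k],[1,99]),np.median(Z[k]))
    w=(abs(ty-yy)<28)&(abs(tx-32)<24)
    k=w&(abs(Z-128)<4);print('tabtop',k.sum(),R(k),np.median(Z[k]))
```

```text
[507.78293954  60.5625454  189.7113189 ] 14.102968046436182
a relaytop 1279 ((-0.6863727569580078, 50.44853973388672), (35.180381774902344, 35.15861129760742), 89.77787017822266) [-17.80337559  16.56034116] [32.98434876 67.62680681] 99.80993824683183
tabtop 236 ((28.017187118530273, 50.06912612915039), (15.488880157470703, 7.89565896987915), 88.18038940429688) 126.88033217032125
b relaytop 1281 ((2.0915164947509766, -49.459991455078125), (40.72537612915039, 35.57260513305664), 0.06228801608085632) [-17.9139603   16.61558237] [-66.63592752 -31.88433423] 99.82262363335131
tabtop 243 ((28.12313461303711, -49.33540344238281), (16.24185562133789, 8.019399642944336), 89.66033935546875) 126.84177253755527
```

View pics/w1.png

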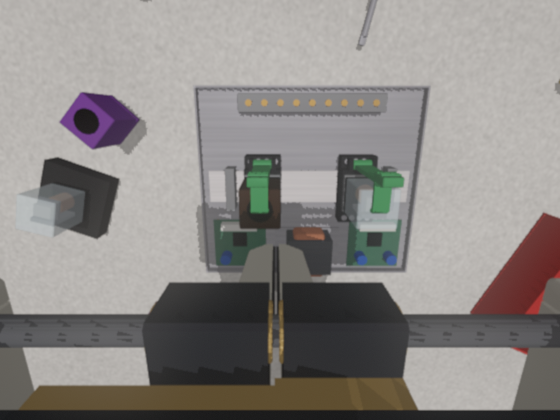

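The wrist view agrees with the top view to about 0.6 mm: burnt relay at (262,205) and its lever at (261,170). Next I'll go down behind tab a with the fingers shut.

Emit:
jog_arm:
  targets:
    - {"dx": 0.08, "dy": -0.099, "dz": 0.25, "grip": 0}
    - {"dx": 0.08, "dy": -0.099, "dz": 0.458, "grip": 0}
    - {"dx": 0.08, "dy": -0.099, "dz": 0.458, "grip": 0}

```text
$.targets[0]: bad value
```

Emit:
jog_arm:
  targets:
    - {"dx": 0.06, "dz": 0, "grip": 0}
    - {"dx": 0.115, "dz": 0, "grip": 0}
    - {"dx": 0.171, "dz": 0.006, "grip": 0}

```text
$.targets[0]: bad value
```

All fields are needed in every row.

Emit:
jog_arm:
  targets:
    - {"dx": 0.08, "dy": -0.099, "dz": 0.25, "yaw": 0, "grip": 0}
    - {"dx": 0.08, "dy": -0.099, "dz": 0.458, "yaw": 0, "grip": 0}
    - {"dx": 0.08, "dy": -0.099, "dz": 0.458, "yaw": 0, "grip": 0}

```text
t: 2.4
position: [514.6, 77.1, 120.1]
eef_rot: [-0.0, 0.993, 0.122, -0.002]
contact_force: [0.5, -0.7, 0.3]
opening: 0.5
gripper_force: 0.0
```

Emit:
jog_arm:
  targets:
    - {"dx": 0.06, "dy": 0, "dz": 0, "yaw": 0, "grip": 0}
    - {"dx": 0.115, "dy": 0, "dz": 0, "yaw": 0, "grip": 0}
    - {"dx": 0.171, "dy": 0, "dz": 0.006, "yaw": 0, "grip": 0}

```text
t: 2.78
position: [540.1, 84.1, 121.4]
eef_rot: [0.0, 0.992, 0.123, -0.001]
contact_force: [-8.1, -5.8, -0.8]
opening: 0.4
gripper_force: 4.4
```

Emit:
jog_arm:
  targets:
    - {"dx": 0.055, "dy": 0, "dz": 0.013, "yaw": 0, "grip": 0}
    - {"dx": 0.107, "dy": 0, "dz": 0.032, "yaw": 0, "grip": 0}
    - {"dx": 0.158, "dy": 0, "dz": 0.053, "yaw": 0, "grip": 0}
    - {"dx": 0.207, "dy": 0, "dz": 0.08, "yaw": 0, "grip": 0}
    - {"dx": 0.25, "dy": 0, "dz": 0.11, "yaw": 0, "grip": 0}
    - {"dx": 0.29, "dy": 0, "dz": 0.145, "yaw": 0, "grip": 0}
    - {"dx": 0.305, "dy": 0, "dz": 0.16, "yaw": 0, "grip": 0}

```text
t: 3.65
position: [584.9, 95.3, 97.7]
eef_rot: [0.0, 0.992, 0.123, -0.001]
contact_force: [-7.4, -3.8, 3.7]
opening: 0.6
gripper_force: 4.3
```

Emit:
jog_arm:
  targets:
    - {"dx": -0.03, "dy": 0, "dz": -0.05, "yaw": 0, "grip": 0}
    - {"dx": -0.1, "dy": 0, "dz": -0.3, "yaw": 0, "grip": 0}
    - {"dx": -0.4, "dy": 0, "dz": -0.4, "yaw": 0, "grip": 0.75}
    - {"dx": -0.527, "dy": 0, "dz": -0.4, "yaw": 0, "grip": 0.75}
    - {"dx": -0.527, "dy": 0, "dz": -0.4, "yaw": 0, "grip": 0.75}
    - {"dx": -0.527, "dy": 0, "dz": -0.4, "yaw": 0, "grip": 0.75}

```text
t: 4.4
position: [509.5, 77.1, 157.4]
eef_rot: [0.0, 0.992, 0.123, 0.001]
contact_force: [1.0, -0.1, -0.3]
opening: 35.9
gripper_force: 0.0
```

```bash
cat >> h.py <<'E'
S=np.array([508.25,75.9]);C,N=np.cos(np.radians(14.1)),np.sin(np.radians(14.1))
def loc(p): d=np.asarray(p)[:2]-S; return np.array([C*d[0]+N*d[1],-N*d[0]+C*d[1],p[2]])
E
python3 - <<'E'
from h import *
s=arm.state();print(s['position'],loc(s['position']),psi(),s['opening'])
snap('top','top1');P=cloud('top1');Q=P[...,:2]-S;tx=Q@[C,N];ty=Q@[-N,C];Z=P[...,2]
k=(abs(ty)<8)&(tx>40)&(tx<110)&(Z>50);print('lever pts',tx[k].min(),tx[k].max(),Z[k].max())
E
```

```text
[509.46853484  77.08355474 157.4095899 ] [  1.47015454   0.85104325 157.4095899 ] 14.078727767594192 35.90246874253977
lever pts 40.1217527503905 45.03725060068848 458.0024184239646
```

Emit:
jog_arm:
  targets:
    - {"dx": -0.01, "dy": 0.005, "dz": 0.1, "yaw": 0, "grip": 0.75}
    - {"dx": -0.01, "dy": 0.005, "dz": 0.2, "yaw": 0, "grip": 0.75}
    - {"dx": -0.01, "dy": 0.005, "dz": 0.25, "yaw": 0, "grip": 0.75}
    - {"dx": -0.01, "dy": 0.005, "dz": 0.4, "yaw": 0, "grip": 0.75}
    - {"dx": -0.01, "dy": 0.005, "dz": 0.609, "yaw": 0, "grip": 0.75}
    - {"dx": -0.01, "dy": 0.005, "dz": 0.609, "yaw": 0, "grip": 0.75}

```text
t: 5.2
position: [505.7, 75.9, 63.3]
eef_rot: [-0.0, 0.992, 0.123, -0.002]
contact_force: [-0.1, 0.1, 0.9]
opening: 69.9
gripper_force: 0.0
```

Emit:
jog_arm:
  grip_force: 20
  targets:
    - {"dx": 0, "dy": 0, "dz": 0, "yaw": 0, "grip": 0.3}
    - {"dx": 0, "dy": 0, "dz": 0, "yaw": 0, "grip": 0.3}
    - {"dx": 0, "dy": 0, "dz": 0, "yaw": 0, "grip": 0.3}
    - {"dx": 0, "dy": 0, "dz": 0, "yaw": 0, "grip": 0.3}
    - {"dx": 0, "dy": 0, "dz": 0, "yaw": 0, "grip": 0.3}
    - {"dx": 0, "dy": 0, "dz": 0, "yaw": 0, "grip": 0.3}

```text
t: 5.95
position: [507.2, 76.0, 65.5]
eef_rot: [0.0, 0.992, 0.123, 0.0]
contact_force: [0.0, 0.2, 4.4]
opening: 35.3
gripper_force: 20.0
```

Run:
```python
from h import *
s=arm.state();print(s['position'],loc(s['position']),psi(),s['opening'],s['gripper_force'],s['contact_force'])
snap('wrist','w2')
```

```text
[507.23778178  75.97940343  65.46255809] [-0.96237826  0.32360272 65.46255809] 14.09387250265 35.32751087457544 20.000494122505188 [0.00806748 0.16221114 4.44175071]
```

View pics/w2.png

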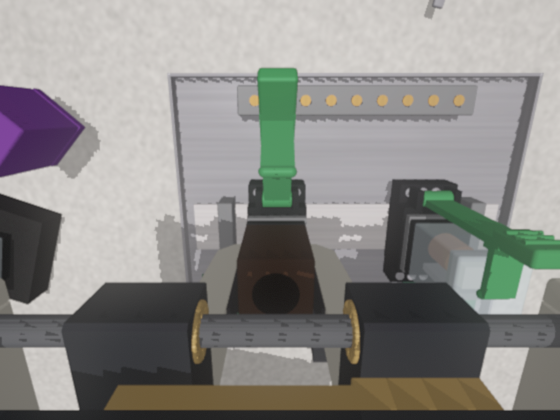

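The burnt relay is gripped at 35.3 mm, on target, and the lever is fully open at (278,120). Next I'll lift it and plan the trip to the bin.

Emit:
jog_arm:
  targets:
    - {"dx": 0, "dy": 0, "dz": -0.07, "yaw": 0, "grip": 0.3}
    - {"dx": 0, "dy": 0, "dz": -0.15, "yaw": 0, "grip": 0.3}
    - {"dx": 0, "dy": 0, "dz": -0.4, "yaw": 0, "grip": 0.3}
    - {"dx": 0, "dy": 0, "dz": -0.8, "yaw": 0, "grip": 0.3}
    - {"dx": 0, "dy": 0, "dz": -0.8, "yaw": 0, "grip": 0.3}

```text
t: 6.62
position: [509.0, 76.2, 189.8]
eef_rot: [0.0, 0.992, 0.123, 0.004]
contact_force: [0.7, 1.1, -1.8]
opening: 35.6
gripper_force: 20.0
```

Run:
```python
from h import *
s=arm.state();print(s['position'],psi(),s['opening'],s['gripper_force'],s['contact_force'])
jog(list(s['position'])+[14.1],[[490,-60,186,14.1],[472,-195,186,14.1],[471,-296,130,14.1],[471,-296,55,14.1]])
P=cloud('top0');im=load('top0')['im'];v,u=np.mgrid[:420,:560];Z=P[...,2]
k=(u>130)&(u<180)&(v>235)&(v<280)
for lo,hi in((68,73),(73,83)):
    kk=k&(Z>lo)&(Z<hi);print(kk.sum(),cv2.minAreaRect(P[kk][:,:2].astype(np.float32)))
# new relay in wrist image 1 (left side)
P=cloud('w1');k=(u<130)&(v>150)&(v<260)&(P[...,2]>66)&(P[...,2]<84)
print(k.sum(),cv2.minAreaRect(P[k][:,:2].astype(np.float32)),np.median(P[k][:,2]))
im=load('top0')['im'][235:285,130:185];cv2.imwrite('pics/c2.png',cv2.resize(im[:,:,::-1],None,fx=10,fy=10,interpolation=cv2.INTER_CUBIC))
```

```text
[509.01829908  76.17018905 189.76403283] 14.096454879338872 35.56070990388861 19.999839663505554 [ 0.74909014  1.07158024 -1.82626932]
[490.  -60.  186.   14.1] -> dx -0.3441 dy 0.8496 dz 0.0251 yaw -0.0000
[ 472.  -195.   186.    14.1] -> dx -0.3356 dy 0.8437 dz -0.0000 yaw -0.0000
[ 471.  -296.   130.    14.1] -> dx -0.1705 dy 0.6514 dz 0.3733 yaw -0.0000
[ 471.  -296.    55.    14.1] -> dx 0.0000 dy 0.0000 dz 0.5000 yaw -0.0000
15 ((440.25421142578125, 260.1741027832031), (17.992998123168945, 35.70319747924805), 54.62348937988281)
288 ((443.53326416015625, 274.5108642578125), (35.21085739135742, 33.4185676574707), 89.41378784179688)
1725 ((443.27197265625, 274.86669921875), (36.93760681152344, 36.190792083740234), 89.99481201171875) 75.6126735878545
```

View pics/c2.png

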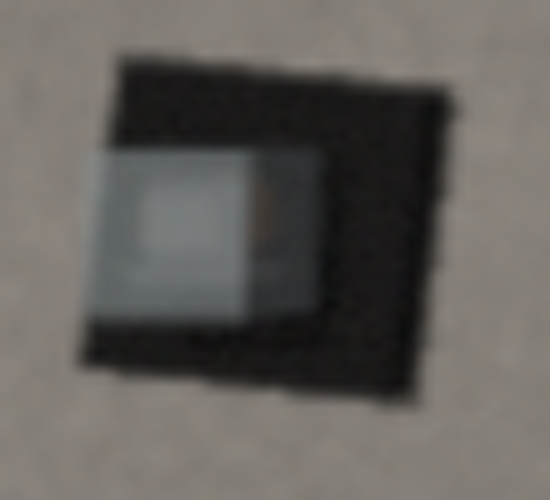

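The crop shows the new relay's top at crop (170,235), its edges square to the world axes. It is at about (443.4, 274.7) with yaw ≈ 0°. Next, the bin.

Emit:
jog_arm:
  targets:
    - {"dx": -0.344, "dy": 0.85, "dz": 0.025, "yaw": 0, "grip": 0.3}
    - {"dx": -0.344, "dy": 0.85, "dz": 0.025, "yaw": 0, "grip": 0.3}
    - {"dx": -0.344, "dy": 0.85, "dz": 0.025, "yaw": 0, "grip": 0.3}

```text
t: 7.0
position: [486.9, -62.7, 180.8]
eef_rot: [-0.0, 0.993, 0.121, -0.001]
contact_force: [0.1, 0.6, -0.4]
opening: 35.5
gripper_force: 20.0
```

Emit:
jog_arm:
  targets:
    - {"dx": -0.335, "dy": 0.844, "dz": 0, "yaw": 0, "grip": 0.3}
    - {"dx": -0.335, "dy": 0.844, "dz": 0, "yaw": 0, "grip": 0.3}
    - {"dx": -0.335, "dy": 0.844, "dz": 0, "yaw": 0, "grip": 0.3}

```text
t: 7.38
position: [469.5, -197.4, 180.9]
eef_rot: [-0.0, 0.993, 0.121, -0.0]
contact_force: [-0.2, 0.8, -1.6]
opening: 35.4
gripper_force: 20.0
```

Emit:
jog_arm:
  targets:
    - {"dx": -0.17, "dy": 0.65, "dz": 0.373, "yaw": 0, "grip": 0.3}
    - {"dx": -0.17, "dy": 0.65, "dz": 0.373, "yaw": 0, "grip": 0.3}
    - {"dx": -0.17, "dy": 0.65, "dz": 0.373, "yaw": 0, "grip": 0.3}
    - {"dx": -0.17, "dy": 0.65, "dz": 0.6, "yaw": 0, "grip": 0.3}
    - {"dx": -0.17, "dy": 0.65, "dz": 0.87, "yaw": 0, "grip": 0.3}
    - {"dx": -0.17, "dy": 0.65, "dz": 0.87, "yaw": 0, "grip": 0.3}

```text
t: 8.12
position: [468.2, -293.5, 49.2]
eef_rot: [-0.002, 0.992, 0.123, -0.002]
contact_force: [-0.6, -1.0, -0.0]
opening: 35.4
gripper_force: 20.0
```

Emit:
jog_arm:
  targets:
    - {"dx": 0, "dy": 0, "dz": 0, "yaw": 0, "grip": 0.6}
    - {"dx": 0, "dy": 0, "dz": 0, "yaw": 0, "grip": 0.6}
    - {"dx": 0, "dy": 0, "dz": 0, "yaw": 0, "grip": 0.6}
    - {"dx": 0, "dy": 0, "dz": 0, "yaw": 0, "grip": 0.6}
    - {"dx": 0, "dy": 0, "dz": -0.2, "yaw": 0, "grip": 0.6}
    - {"dx": 0, "dy": 0, "dz": -0.5, "yaw": 0, "grip": 0.6}
    - {"dx": 0, "dy": 0, "dz": -0.95, "yaw": 0, "grip": 0.75}
    - {"dx": 0, "dy": 0, "dz": -0.95, "yaw": 0, "grip": 0.75}

```text
t: 9.12
position: [470.6, -297.2, 197.9]
eef_rot: [0.003, 0.992, 0.123, 0.003]
contact_force: [0.8, 0.1, 1.1]
opening: 68.4
gripper_force: 0.0
```

Run:
```python
from h import *
s=arm.state();print(s['position'],psi(),s['opening'])
im,d=snap('top','top2');P=cloud('top2');Q=P[...,:2]-S;tx=Q@[C,N];ty=Q@[-N,C];Z=P[...,2];v,u=np.mgrid[:420,:560]
k=(abs(ty)<16)&(abs(tx)<16)&(Z>20)&(Z<110);print('socket a',np.median(Z[k]))
g=(im[...,1]>90)&(im[...,0]<80)&(u>200)&(u<265)&(v>160)&(v<250)&(Z>50)&(Z<140)
print('lever',tx[g].min(),tx[g].max(),Z[g].max())
# new relay
k=(u>130)&(u<180)&(v>235)&(v<280)&(Z>73)&(Z<83);print('new',cv2.minAreaRect(P[k][:,:2].astype(np.float32)))
b=cv2.resize(im[190:300,330:470][:,:,::-1],None,fx=4,fy=4);cv2.imwrite('pics/c3.png',b)
jog(list(s['position'])+[14.1],[[440,-150,195,14.1],[435,-5,195,9.4],[440,137,195,4.7],[443.4,274.7,150,0]])
```

```text
[ 470.63845468 -297.225709    197.88271374] 14.085941791877971 68.38946620224195
socket a 48.53183330678154
lever 38.93643032463923 95.46153573849219 107.41020953606511
new ((443.552490234375, 274.4949645996094), (34.387733459472656, 33.42022705078125), 89.51219940185547)
[ 440.  -150.   195.    14.1] -> dx 0.0410 dy -1.0017 dz 0.0192 yaw -0.0000
[435.   -5.  195.    9.4] -> dx 0.2032 dy -0.9457 dz -0.0000 yaw 0.1044
[440.  137.  195.    4.7] -> dx 0.1875 dy -0.9285 dz -0.0000 yaw 0.1044
[443.4 274.7 150.    0. ] -> dx 0.0978 dy -0.9131 dz 0.3000 yaw 0.1044
```

View pics/c3.png

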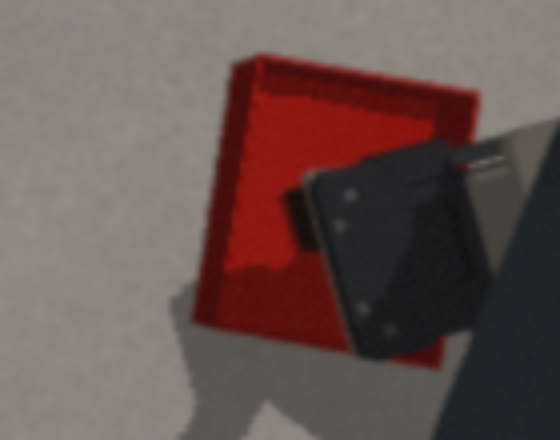

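Socket a is empty (seat at 48.5 mm), and a dark shape shows inside the bin at (303,220). I'll recheck it once the arm is clear. Next, the new relay.

Emit:
jog_arm:
  targets:
    - {"dx": 0.041, "dy": -1, "dz": 0.019, "yaw": 0, "grip": 0.75}
    - {"dx": 0.041, "dy": -1, "dz": 0.019, "yaw": 0, "grip": 0.75}
    - {"dx": 0.041, "dy": -1, "dz": 0.019, "yaw": 0, "grip": 0.75}

```text
t: 9.55
position: [436.8, -146.4, 189.1]
eef_rot: [-0.001, 0.992, 0.123, -0.001]
contact_force: [0.8, -0.3, -0.4]
opening: 69.5
gripper_force: 0.0
```

Emit:
jog_arm:
  targets:
    - {"dx": 0.203, "dy": -0.946, "dz": 0, "yaw": 0.104, "grip": 0.75}
    - {"dx": 0.203, "dy": -0.946, "dz": 0, "yaw": 0.104, "grip": 0.75}
    - {"dx": 0.203, "dy": -0.946, "dz": 0, "yaw": 0.104, "grip": 0.75}

```text
t: 9.93
position: [432.2, -1.4, 189.3]
eef_rot: [-0.0, 0.997, 0.083, -0.001]
contact_force: [1.1, -0.7, -0.1]
opening: 69.4
gripper_force: 0.0
```

Emit:
jog_arm:
  targets:
    - {"dx": 0.188, "dy": -0.928, "dz": 0, "yaw": 0.104, "grip": 0.75}
    - {"dx": 0.188, "dy": -0.928, "dz": 0, "yaw": 0.104, "grip": 0.75}
    - {"dx": 0.188, "dy": -0.928, "dz": 0, "yaw": 0.104, "grip": 0.75}

```text
t: 10.3
position: [437.6, 140.4, 189.3]
eef_rot: [0.0, 0.999, 0.043, -0.001]
contact_force: [0.9, -0.2, -1.1]
opening: 69.7
gripper_force: 0.0
```

Emit:
jog_arm:
  targets:
    - {"dx": 0.098, "dy": -0.913, "dz": 0.3, "yaw": 0.104, "grip": 0.75}
    - {"dx": 0.098, "dy": -0.913, "dz": 0.3, "yaw": 0.104, "grip": 0.75}
    - {"dx": 0.098, "dy": -0.913, "dz": 0.3, "yaw": 0.104, "grip": 0.75}
    - {"dx": 0.098, "dy": -0.913, "dz": 0.3, "yaw": 0.104, "grip": 0.75}

```text
t: 10.8
position: [441.5, 275.3, 144.5]
eef_rot: [0.001, 1.0, 0.001, -0.001]
contact_force: [0.1, 0.3, 0.2]
opening: 69.6
gripper_force: 0.0
```

Run:
```python
from h import *
s=arm.state();print(s['position'],psi(),s['opening'])
snap('wrist','w3');P=cloud('w3');Z=P[...,2];v,u=np.mgrid[:420,:560]
k=(abs(P[...,0]-443.5)<26)&(abs(P[...,1]-274.6)<26)&(abs(Z-76)<4)
k=cv2.morphologyEx(k.astype(np.uint8),cv2.MORPH_OPEN,np.ones((3,3)))>0
print(k.sum(),cv2.minAreaRect(P[k][:,:2].astype(np.float32)),np.median(Z[k]),np.percentile(P[k],[1,99],axis=0))
k=(abs(P[...,0]-443.5)<50)&(abs(P[...,1]-274.6)<50)&(abs(Z-22)<3);print('foamz',np.median(Z[k]))
im,d=snap('scene','s1');P=cloud('s1');Q=P[...,:2]-[471,-296];k=(np.hypot(Q[...,0],Q[...,1])<75)&(P[...,2]<58)&(im.max(-1)<70)
print('dark in bin',k.sum(),P[k].mean(0) if k.any() else 0)
```

```text
[441.47673613 275.28108974 144.50387455] 0.12124867174208497 69.5618037584123
1984 ((443.14654541015625, 275.7757568359375), (35.44363021850586, 35.44681930541992), 89.36930084228516) 76.04744184570234 [[426.02486322 258.51970653  73.24493541]
 [460.61328243 293.2856292   77.6008259 ]]
foamz 21.125610601246812
dark in bin 193 [ 480.97062342 -291.48604174   38.45184348]
```

Emit:
jog_arm:
  targets:
    - {"dx": 0.012, "dy": 0, "dz": 0.35, "yaw": 0, "grip": 0.75}
    - {"dx": 0.012, "dy": 0, "dz": 0.6, "yaw": 0, "grip": 0.75}
    - {"dx": 0.012, "dy": 0, "dz": 0.7, "yaw": 0, "grip": 0.75}
    - {"dx": 0.012, "dy": 0, "dz": 0.7, "yaw": 0, "grip": 0.75}
    - {"dx": 0.012, "dy": 0, "dz": 0.7, "yaw": 0, "grip": 0.75}
    - {"dx": 0.012, "dy": 0, "dz": 0.7, "yaw": 0, "grip": 0.75}

```text
t: 11.65
position: [444.4, 275.9, 41.8]
eef_rot: [-0.0, 1.0, 0.0, 0.001]
contact_force: [-0.3, -0.1, -0.0]
opening: 70.1
gripper_force: 0.0
```

Run:
```python
from h import *
s=arm.state();print(s['position'],psi(),s['opening'],s['contact_force'])
```

```text
[444.38807582 275.86862321  41.80091928] 0.050549246375050975 70.13619509487104 [-0.32681079 -0.12250258 -0.02995173]
```

Emit:
jog_arm:
  grip_force: 20
  targets:
    - {"dx": -0.007, "dy": 0, "dz": 0.018, "yaw": 0, "grip": 0.75}
    - {"dx": -0.007, "dy": 0, "dz": 0.018, "yaw": 0, "grip": 0.3}
    - {"dx": -0.007, "dy": 0, "dz": 0.018, "yaw": 0, "grip": 0.3}
    - {"dx": -0.007, "dy": 0, "dz": 0.018, "yaw": 0, "grip": 0.3}
    - {"dx": -0.007, "dy": 0, "dz": 0.018, "yaw": 0, "grip": 0.3}
    - {"dx": -0.007, "dy": 0, "dz": 0.018, "yaw": 0, "grip": 0.3}
    - {"dx": -0.007, "dy": 0, "dz": 0.018, "yaw": 0, "grip": 0.3}

```text
t: 12.52
position: [442.7, 275.6, 37.9]
eef_rot: [-0.0, 1.0, 0.0, 0.0]
contact_force: [0.4, -0.1, -0.8]
opening: 35.4
gripper_force: 19.9
```

Run:
```python
from h import *
s=arm.state();print(s['position'],psi(),s['opening'],s['contact_force'],s['gripper_force'])
snap('wrist','w4')
p=list(s['position'])+[psi()];jog(p,[p[:2]+[170,p[3]],[480,175,170,7],[508.25,75.9,140,14.1],[508.25,75.9,85,14.1]])
```

```text
[442.70080718 275.62013183  37.90306553] 0.05335652903304527 35.36338187802888 [ 0.35064186 -0.07116584 -0.83463215] 19.947327375411987
[442.7 275.6 170.    0. ] -> dx 0.0000 dy 0.0000 dz -0.8806 yaw -0.0000
[480. 175. 170.   7.] -> dx 0.2481 dy 0.6710 dz -0.0000 yaw -0.1545
[508.2  75.9 140.   14.1] -> dx 0.1064 dy 0.6787 dz 0.2000 yaw -0.1578
[508.2  75.9  85.   14.1] -> dx 0.0000 dy 0.0000 dz 0.3667 yaw -0.0000
```

View pics/w4.png

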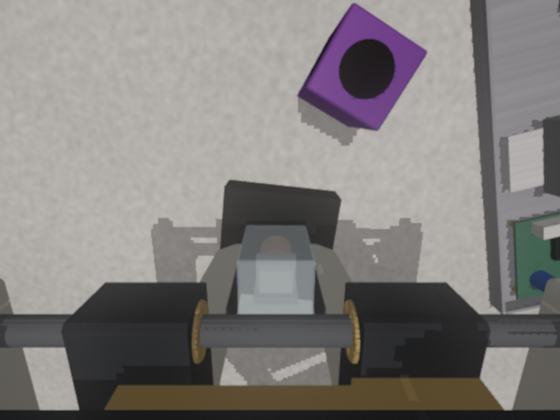

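Run:
```python
from h import *
def tool(f,pos,ps):
    P=cloud(f)-pos;a=np.radians(ps);c,s=np.cos(a),np.sin(a)
    return np.stack([P[...,0]*c+P[...,1]*s,P[...,0]*s-P[...,1]*c,P[...,2]],-1)
for f,pos,ps in(('w2',[507.24,75.98,65.46],14.09),('w4',[442.70,275.62,37.90],.05)):
    T=tool(f,np.array(pos),ps);y=abs(T[...,1])<12;X,Z=T[...,0],T[...,2]
    k=y&(Z>33)&(Z<43)&(abs(X)<25);e=y&(Z>-5)&(Z<30)&(X>5)&(X<28)
    print(f,'top',k.sum(),np.percentile(X[k],[50,95,98,99.5]),np.median(Z[k]),'face',e.sum(),np.median(X[e]),np.percentile(X[e],[10,90]))
    k=(Z>33)&(Z<43)&(abs(X)<25)&(abs(T[...,1])<25);print(np.percentile(T[...,1][k],[2,98]))
```

```text
w2 top 3035 [ 5.76651309 17.80825498 18.13902566 18.34916151] 37.15792955865025 face 1192 17.964698159700824 [17.65131793 18.28704189]
[-20.82262745  20.97486302]
w4 top 3065 [ 6.19527724 17.77483172 18.07952312 18.37190775] 38.092979637269146 face 1196 17.840429082444867 [17.518024   18.15478024]
[-21.02150185  21.09413588]
```

Emit:
jog_arm:
  targets:
    - {"dx": 0, "dy": 0, "dz": -0.07, "yaw": 0, "grip": 0.3}
    - {"dx": 0, "dy": 0, "dz": -0.2, "yaw": 0, "grip": 0.3}
    - {"dx": 0, "dy": 0, "dz": -0.5, "yaw": 0, "grip": 0.3}
    - {"dx": 0, "dy": 0, "dz": -0.88, "yaw": 0, "grip": 0.3}
    - {"dx": 0, "dy": 0, "dz": -0.88, "yaw": 0, "grip": 0.3}

```text
t: 13.2
position: [444.5, 276.6, 174.3]
eef_rot: [-0.002, 1.0, 0.0, 0.004]
contact_force: [0.2, 0.3, -1.7]
opening: 35.6
gripper_force: 19.9
```

Emit:
jog_arm:
  targets:
    - {"dx": 0.248, "dy": 0.67, "dz": 0, "yaw": -0.155, "grip": 0.3}
    - {"dx": 0.248, "dy": 0.67, "dz": 0, "yaw": -0.155, "grip": 0.3}
    - {"dx": 0.248, "dy": 0.67, "dz": 0, "yaw": -0.155, "grip": 0.3}

```text
t: 13.58
position: [480.2, 172.9, 169.2]
eef_rot: [0.0, 0.998, 0.06, -0.001]
contact_force: [0.1, 0.4, -1.0]
opening: 35.4
gripper_force: 19.9
```

Emit:
jog_arm:
  targets:
    - {"dx": 0.106, "dy": 0.679, "dz": 0, "yaw": -0.158, "grip": 0.3}
    - {"dx": 0.106, "dy": 0.679, "dz": 0, "yaw": -0.158, "grip": 0.3}
    - {"dx": 0.106, "dy": 0.679, "dz": 0.2, "yaw": -0.158, "grip": 0.3}
    - {"dx": 0.106, "dy": 0.679, "dz": 0.4, "yaw": -0.158, "grip": 0.3}
    - {"dx": 0.106, "dy": 0.679, "dz": 0.45, "yaw": -0.158, "grip": 0.3}
    - {"dx": 0.106, "dy": 0.679, "dz": 0.45, "yaw": -0.158, "grip": 0.3}
    - {"dx": 0.106, "dy": 0.679, "dz": 0.45, "yaw": -0.158, "grip": 0.3}

```text
t: 14.45
position: [508.7, 76.4, 103.4]
eef_rot: [0.0, 0.992, 0.123, 0.001]
contact_force: [-0.6, 0.7, -0.7]
opening: 35.8
gripper_force: 19.9
```

Run:
```python
from h import *
s=arm.state();print(s['position'],loc(s['position']),psi(),s['opening'],s['contact_force'],s['gripper_force'])
```

```text
[508.74909088  76.35101369 103.3688495 ] [  0.59392799   0.31583953 103.3688495 ] 14.163856603235567 35.762765889445305 [-0.60090101  0.70636024 -0.72375965] 19.948515594005585
```

Emit:
jog_arm:
  targets:
    - {"dx": -0.009, "dy": 0, "dz": 0.08, "yaw": 0, "grip": 0.3}
    - {"dx": -0.009, "dy": 0, "dz": 0.12, "yaw": 0, "grip": 0.3}
    - {"dx": -0.009, "dy": 0, "dz": 0.16, "yaw": 0, "grip": 0.3}
    - {"dx": -0.009, "dy": 0, "dz": 0.19, "yaw": 0, "grip": 0.3}
    - {"dx": -0.009, "dy": 0, "dz": 0.21, "yaw": 0, "grip": 0.3}
    - {"dx": -0.009, "dy": 0, "dz": 0.21, "yaw": 0, "grip": 0.3}

```text
t: 15.2
position: [506.8, 75.7, 70.7]
eef_rot: [-0.0, 0.992, 0.123, -0.0]
contact_force: [0.1, -0.5, -0.6]
opening: 35.3
gripper_force: 19.9
```

Run:
```python
from h import *
s=arm.state();print(s['position'],loc(s['position']),psi(),s['opening'],s['contact_force'],s['wrist_torque'])
```

```text
[506.82947779  75.69068845  70.72573578] [-1.42871617  0.14305512 70.72573578] 14.138454364027766 35.3284964196516 [ 0.13811792 -0.47138966 -0.56095036] [ 0.02931115  0.00752054 -0.00885754]
```

Emit:
jog_arm:
  targets:
    - {"dx": 0.004, "dy": -0.001, "dz": 0.015, "yaw": 0, "grip": 0.3}
    - {"dx": 0.004, "dy": -0.001, "dz": 0.03, "yaw": 0, "grip": 0.3}
    - {"dx": 0.004, "dy": -0.001, "dz": 0.042, "yaw": 0, "grip": 0.3}
    - {"dx": 0.004, "dy": -0.001, "dz": 0.042, "yaw": 0, "grip": 0.3}
    - {"dx": 0.004, "dy": -0.001, "dz": 0.042, "yaw": 0, "grip": 0.3}

```text
t: 15.82
position: [507.4, 76.0, 64.6]
eef_rot: [0.0, 0.992, 0.123, -0.0]
contact_force: [-0.4, -1.0, -1.6]
opening: 35.7
gripper_force: 19.9
```

Run:
```python
from h import *
s=arm.state();print(s['position'],loc(s['position']),psi(),s['opening'],s['contact_force'],s['wrist_torque'])
```

```text
[507.40635172  75.97957948  64.6042772 ] [-0.7988441   0.28270729 64.6042772 ] 14.140265845187855 35.68627008499357 [-0.42463662 -0.96780084 -1.60475134] [-0.04128949  0.00723963 -0.02797677]
```

Emit:
jog_arm:
  targets:
    - {"dx": 0, "dy": 0, "dz": 0.004, "yaw": 0, "grip": 0.3}
    - {"dx": 0, "dy": 0, "dz": 0.004, "yaw": 0, "grip": 0.3}
    - {"dx": 0, "dy": 0, "dz": 0.004, "yaw": 0, "grip": 0.65}
    - {"dx": 0, "dy": 0, "dz": 0.004, "yaw": 0, "grip": 0.65}
    - {"dx": 0, "dy": 0, "dz": 0.004, "yaw": 0, "grip": 0.65}
    - {"dx": 0, "dy": 0, "dz": 0.004, "yaw": 0, "grip": 0.65}
    - {"dx": 0, "dy": 0, "dz": -0.2, "yaw": 0, "grip": 0.65}
    - {"dx": 0, "dy": 0, "dz": -0.5, "yaw": 0, "grip": 0.65}
    - {"dx": 0, "dy": 0, "dz": -0.8, "yaw": 0, "grip": 0}
    - {"dx": 0, "dy": 0, "dz": -0.8, "yaw": 0, "grip": 0}

```text
t: 17.08
position: [509.0, 76.1, 187.6]
eef_rot: [0.0, 0.992, 0.123, 0.003]
contact_force: [-0.1, -0.2, -0.7]
opening: 45.0
gripper_force: 0.0
```

Emit:
jog_arm:
  targets:
    - {"dx": 0.3, "dy": 0, "dz": 0, "yaw": 0, "grip": 0}
    - {"dx": 0.6, "dy": 0, "dz": 0, "yaw": 0, "grip": 0}
    - {"dx": 0.87, "dy": 0, "dz": 0, "yaw": 0, "grip": 0}
    - {"dx": 0.87, "dy": 0, "dz": 0.1, "yaw": 0, "grip": 0}
    - {"dx": 0.87, "dy": 0, "dz": 0.1, "yaw": 0, "grip": 0}
    - {"dx": 0.87, "dy": 0, "dz": 0.1, "yaw": 0, "grip": 0}

```text
t: 17.82
position: [633.1, 107.6, 169.4]
eef_rot: [-0.0, 0.992, 0.123, -0.0]
contact_force: [0.3, -0.9, -0.4]
opening: 0.8
gripper_force: 0.0
```

Run:
```python
from h import *
s=arm.state();print(s['position'],loc(s['position']),psi(),s['opening'],s['contact_force'])
im,_=snap('scene','s2');P=cloud('s2');Q=P[...,:2]-S;tx=Q@[C,N];ty=Q@[-N,C];Z=P[...,2]
k=(abs(ty)<24)&(abs(tx)<22)&(abs(Z-102)<7);print(k.sum(),np.median(Z[k]),cv2.minAreaRect(np.c_[tx[k],ty[k]].astype(np.float32)))
g=(im[...,1]>90)&(im[...,0]<80)&(abs(ty)<12)&(tx>20)&(tx<110)&(Z>40);print('lever',tx[g].max(),Z[g].max())
v,u=np.where((abs(Q[...,0])<130)&(abs(Q[...,1])<130)&(Z>10));a,b=max(v.min(),120),min(v.max(),300)
cv2.imwrite('pics/c4.png',cv2.resize(im[140:290,220:380][:,:,::-1],None,fx=4,fy=4,interpolation=cv2.INTER_CUBIC))
```

```text
[633.14362457 107.63208166 169.38191727] [128.86124281   0.35009617 169.38191727] 14.131091898612302 0.8234298602524083 [ 0.31713891 -0.88473418 -0.37122208]
147 103.19124376714781 ((-0.4511833190917969, -4.48039436340332), (29.116180419921875, 36.92790985107422), 86.78063201904297)Traceback (most recent call last):
  File "<stdin>", line 5, in <module>
    return umr_maximum(a, axis, None, out, keepdims, initial, where)
ValueError: zero-size array to reduction operation maximum which has no identity
```

Emit:
jog_arm:
  targets:
    - {"dx": 0, "dy": 0, "dz": 0.3, "yaw": 0, "grip": 0}
    - {"dx": 0, "dy": 0, "dz": 0.55, "yaw": 0, "grip": 0}
    - {"dx": 0, "dy": 0, "dz": 0.55, "yaw": 0, "grip": 0}

```text
t: 18.25
position: [632.3, 107.6, 85.4]
eef_rot: [-0.0, 0.992, 0.123, -0.002]
contact_force: [0.4, 0.7, 0.7]
opening: 0.5
gripper_force: 0.0
```

Emit:
jog_arm:
  targets:
    - {"dx": -0.1, "dy": 0, "dz": 0, "yaw": 0, "grip": 0}
    - {"dx": -0.17, "dy": 0, "dz": 0, "yaw": 0, "grip": 0}
    - {"dx": -0.215, "dy": 0, "dz": -0.03, "yaw": 0, "grip": 0}
    - {"dx": -0.26, "dy": 0, "dz": -0.06, "yaw": 0, "grip": 0}
    - {"dx": -0.31, "dy": 0, "dz": -0.09, "yaw": 0, "grip": 0}
    - {"dx": -0.36, "dy": 0, "dz": -0.12, "yaw": 0, "grip": 0}
    - {"dx": -0.36, "dy": 0, "dz": -0.12, "yaw": 0, "grip": 0}

```text
t: 19.12
position: [585.8, 95.3, 109.6]
eef_rot: [-0.0, 0.992, 0.123, 0.006]
contact_force: [10.7, 4.3, 7.4]
opening: 0.7
gripper_force: 5.5
```

Run:
```python
from h import *
s=arm.state();print(s['position'],loc(s['position']),psi(),s['contact_force'])
```

```text
[585.77140312  95.30401124 109.58596973] [ 7.99129479e+01 -6.59700517e-02  1.09585970e+02] 14.124617558688305 [10.66649775  4.29929674  7.417237  ]
```

Emit:
jog_arm:
  targets:
    - {"dx": -0.03, "dy": 0, "dz": 0, "yaw": 0, "grip": 0}
    - {"dx": -0.07, "dy": 0, "dz": 0, "yaw": 0, "grip": 0}
    - {"dx": -0.11, "dy": 0, "dz": -0.01, "yaw": 0, "grip": 0}
    - {"dx": -0.14, "dy": 0, "dz": -0.02, "yaw": 0, "grip": 0}
    - {"dx": -0.165, "dy": 0, "dz": -0.03, "yaw": 0, "grip": 0}
    - {"dx": -0.165, "dy": 0, "dz": -0.03, "yaw": 0, "grip": 0}

```text
t: 19.88
position: [560.9, 88.8, 113.1]
eef_rot: [0.0, 0.992, 0.123, 0.005]
contact_force: [7.8, 1.5, 5.8]
opening: 0.4
gripper_force: 4.0
```

Run:
```python
from h import *
s=arm.state();print(s['position'],loc(s['position']),psi(),s['contact_force'])
```

```text
[560.86749322  88.83894689 113.10168133] [ 54.18435589  -0.26928873 113.10168133] 14.127528129955099 [7.77689245 1.49625478 5.76087498]
```

Emit:
jog_arm:
  targets:
    - {"dx": -0.02, "dy": 0, "dz": 0, "yaw": 0, "grip": 0}
    - {"dx": -0.04, "dy": 0, "dz": 0, "yaw": 0, "grip": 0}
    - {"dx": -0.06, "dy": 0, "dz": 0, "yaw": 0, "grip": 0}
    - {"dx": -0.08, "dy": 0, "dz": 0, "yaw": 0, "grip": 0}
    - {"dx": -0.08, "dy": 0, "dz": 0, "yaw": 0, "grip": 0}

```text
t: 20.5
position: [550.7, 86.2, 113.8]
eef_rot: [0.0, 0.992, 0.123, 0.007]
contact_force: [11.4, 2.7, 8.5]
opening: 0.5
gripper_force: 6.2
```

Emit:
jog_arm:
  targets:
    - {"dx": -0.015, "dy": 0, "dz": 0, "yaw": 0, "grip": 0}
    - {"dx": -0.015, "dy": 0, "dz": 0, "yaw": 0, "grip": 0}

```text
t: 20.75
position: [548.9, 85.7, 114.0]
eef_rot: [0.0, 0.992, 0.123, 0.007]
contact_force: [12.8, 3.5, 9.8]
opening: 0.5
gripper_force: 6.7
```

Run:
```python
from h import *
s=arm.state();print(s['position'],loc(s['position']),psi(),s['contact_force'])
```

```text
[548.86818012  85.7176416  113.99038394] [ 41.78616109  -0.37334259 113.99038394] 14.118650723168212 [12.75108295  3.54057695  9.84522439]
```

Emit:
jog_arm:
  targets:
    - {"dx": -0.014, "dy": 0, "dz": 0, "yaw": 0, "grip": 0}
    - {"dx": -0.014, "dy": 0, "dz": 0, "yaw": 0, "grip": 0}

```text
t: 21.0
position: [547.7, 85.4, 114.1]
eef_rot: [0.0, 0.992, 0.123, 0.008]
contact_force: [17.0, 5.4, 7.5]
opening: 0.4
gripper_force: 9.0
```

Emit:
jog_arm:
  targets:
    - {"dx": -0.01, "dy": 0, "dz": 0, "yaw": 0, "grip": 0}
    - {"dx": -0.01, "dy": 0, "dz": 0, "yaw": 0, "grip": 0}

```text
t: 21.25
position: [547.4, 85.3, 114.2]
eef_rot: [-0.0, 0.992, 0.123, 0.01]
contact_force: [22.8, 7.0, 2.4]
opening: 0.6
gripper_force: 11.9
```

Emit:
jog_arm:
  targets:
    - {"dx": -0.01, "dy": 0, "dz": 0, "yaw": 0, "grip": 0}
    - {"dx": -0.01, "dy": 0, "dz": 0, "yaw": 0, "grip": 0}

```text
t: 21.5
position: [547.0, 85.1, 114.3]
eef_rot: [-0.0, 0.992, 0.123, 0.011]
contact_force: [26.8, 8.9, -1.9]
opening: 0.8
gripper_force: 14.7
```

The hard stop is felt: 28 N with almost no further travel, and x is about 40 mm, as expected at home. I'll back off and inspect.

Emit:
jog_arm:
  targets:
    - {"dx": 0.1, "dy": 0, "dz": 0, "yaw": 0, "grip": 0}
    - {"dx": 0.25, "dy": 0, "dz": 0, "yaw": 0, "grip": 0}
    - {"dx": 0.25, "dy": 0, "dz": -0.4, "yaw": 0, "grip": 0}
    - {"dx": 0.25, "dy": 0, "dz": -0.8, "yaw": 0, "grip": 0}
    - {"dx": 0.25, "dy": 0, "dz": -0.8, "yaw": 0, "grip": 0}

```text
t: 22.12
position: [577.3, 93.2, 235.7]
eef_rot: [0.0, 0.992, 0.123, 0.005]
contact_force: [-0.6, 0.4, -1.0]
opening: 0.6
gripper_force: 0.0
```

Emit:
jog_arm:
  targets:
    - {"dx": -0.7, "dy": 0.9, "dz": 0, "yaw": 0, "grip": 0}
    - {"dx": -0.7, "dy": 0.9, "dz": 0, "yaw": 0, "grip": 0}
    - {"dx": -0.7, "dy": 0.9, "dz": 0, "yaw": 0, "grip": 0}
    - {"dx": -0.7, "dy": 0.9, "dz": 0, "yaw": 0, "grip": 0}

```text
t: 22.62
position: [505.1, -65.5, 229.8]
eef_rot: [0.0, 0.993, 0.121, 0.0]
contact_force: [-0.7, 0.7, -0.7]
opening: 0.3
gripper_force: 0.0
```

Emit:
jog_arm:
  targets:
    - {"dx": -0.9, "dy": 0.7, "dz": 0, "yaw": 0, "grip": 0}
    - {"dx": -0.9, "dy": 0.7, "dz": 0, "yaw": 0, "grip": 0}
    - {"dx": -0.9, "dy": 0.7, "dz": 0, "yaw": 0, "grip": 0}
    - {"dx": -0.9, "dy": 0.7, "dz": 0, "yaw": 0, "grip": 0}
    - {"dx": -0.9, "dy": 0.7, "dz": 0, "yaw": 0, "grip": 0}

```text
t: 23.25
position: [401.7, -197.6, 229.6]
eef_rot: [-0.0, 0.992, 0.123, 0.0]
contact_force: [0.0, 0.6, 0.7]
opening: 0.3
gripper_force: 0.0
```

Run:
```python
from h import *
s=arm.state();print(s['position'],s['contact_force'],s['joint_vel'].round(3))
im,_=snap('top','top9');P=cloud('top9');Q=P[...,:2]-S;tx=Q@[C,N];ty=Q@[-N,C];Z=P[...,2]
for o in(0,-100):
    k=(abs(ty-o)<24)&(abs(tx)<22)&(abs(Z-101)<5.5);print('relay',k.sum(),np.median(Z[k]),cv2.minAreaRect(np.c_[tx[k],ty[k]].astype(np.float32)))
    k=(abs(ty-o)<14)&(abs(tx-35)<30)&(Z>123);print('tab',k.sum(),np.median(tx[k]),np.median(ty[k]),np.median(Z[k]))
b=np.hstack([cv2.resize(im[150:290,195:335],(500,500)),cv2.resize(im[190:300,360:470],(300,300)).repeat(1,0) if 0 else cv2.copyMakeBorder(cv2.resize(im[190:300,360:470],(300,300)),0,200,0,0,0)])
cv2.imwrite('pics/c5.png',b[:,:,::-1])
```

```text
[ 401.71086992 -197.57090148  229.64626572] [0.02565785 0.62601448 0.679492  ] [ 0.019  0.006 -0.004 -0.001 -0.001 -0.005]
relay 267 100.91974576448723 ((1.9534435272216797, 0.197418212890625), (35.266544342041016, 38.35869598388672), 89.33069610595703)
tab 35 28.37426979162757 -0.8576783441397756 128.1723902877278
relay 270 101.09436119732129 ((2.168130874633789, -100.459228515625), (39.470149993896484, 35.33909225463867), 0.1651032269001007)
tab 32 28.82642348977791 -100.41322405810934 127.65363821535547
```

View pics/c5.png

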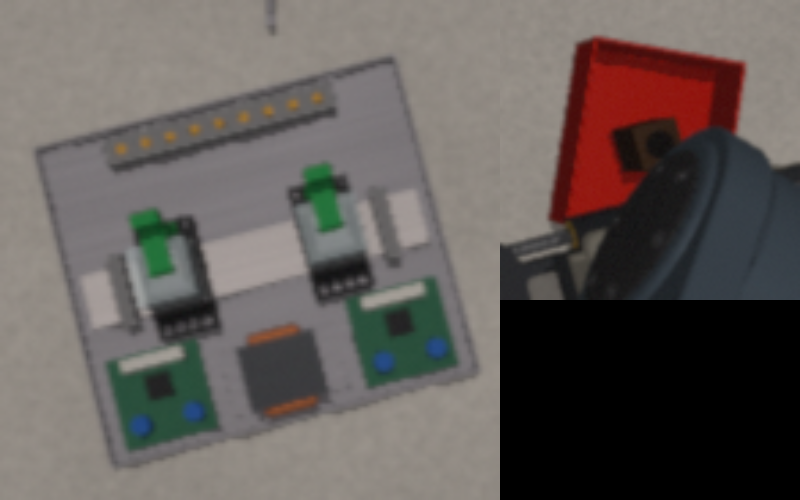

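In the crop, both relays are flush and square with their levers upright: the new one at (165,280), the good one at (325,240). Heights and tab positions match to within 0.5 mm. The burnt relay lies in the red bin at (645,145). I'll hand the job in.

```bash
python3 -c "
from bench import arm
print(arm.job_done())"
```

```text
the job is handed in; nothing more can be done
None
```

The burnt relay is in the red scrap bin, and the new relay sits square and flush in socket a with its lever fully home (hard stop felt at about 28 N); the job was handed in at about 23 s, and no verdict came back.

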